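# Turn the reagent row round into the carrying rack

### The job

Move the four capped reagent vessels from the seats on the grey bench block into the white carrying rack, one to each compartment, in reverse order: the vessel at the robot's left end of the block goes to the right end of the rack, and so on through the row. Keep the vessels upright and set each down gently, standing flat on its compartment floor, instead of dropping it.

Things in the scene. Friction and masses are not known exactly. Their poses are not given: they have to be found in the camera images.
- tall: tall slim round bottle, 95 mm high: body 32 diameter, cap 34 diameter from 71 to 95 above the base; 110 g (masses vary by a third). White plastic with a blue screw cap, loose, standing upright in seat_tall at the start. Origin at the centre of its underside, z up along its axis. Lift it by the cap, from above.
- jar: squat round jar, 56 mm high: body 42 diameter, cap 44 diameter from 36 to 56 above the base; 100 g (masses vary by a third). White plastic with a blue screw cap, loose, standing upright in seat_jar at the start. Origin at the centre of its underside, z up along its axis. Lift it by the cap, from above.
- square: square bottle, 75 mm high: body 40 x 40, 42 high, then a neck of 24 diameter, cap 28 diameter from 53 to 75 above the base; 120 g (masses vary by a third). White plastic with a blue screw cap, loose, standing upright in seat_square at the start. Origin at the centre of its underside, z up along its axis. Lift it by the cap, from above.
- flask: conical flask, 90 mm high: base 50 diameter, tapering to a neck of 22 diameter at 56 above the base, cap 26 diameter from 70 to 90 above the base; 130 g (masses vary by a third). White plastic with a blue screw cap, loose, standing upright in seat_flask at the start. Origin at the centre of its underside, z up along its axis. Lift it by the cap, from above.
- seat_tall: fixed square aluminium seat, 68 x 68 x 20 mm, on top of the bench block, with a round recess of 38 diameter, 12 deep, in which only the vessel 'tall' stands at the start. It stays put and so marks that vessel's place in the row. Origin at the centre of its underside (40 above the bench), recess floor 8 above it, z up, axes parallel to the bench block's.
- seat_jar: fixed square aluminium seat, 68 x 68 x 20 mm, on top of the bench block, with a round recess of 48 diameter, 12 deep, in which only the vessel 'jar' stands at the start. It stays put and so marks that vessel's place in the row. Origin at the centre of its underside (40 above the bench), recess floor 8 above it, z up, axes parallel to the bench block's.
- seat_square: fixed square aluminium seat, 68 x 68 x 20 mm, on top of the bench block, with a square recess of 44 x 44, 12 deep, in which only the vessel 'square' stands at the start. It stays put and so marks that vessel's place in the row. Origin at the centre of its underside (40 above the bench), recess floor 8 above it, z up, axes parallel to the bench block's.
- seat_flask: fixed square aluminium seat, 68 x 68 x 20 mm, on top of the bench block, with a round recess of 54 diameter, 12 deep, in which only the vessel 'flask' stands at the start. It stays put and so marks that vessel's place in the row. Origin at the centre of its underside (40 above the bench), recess floor 8 above it, z up, axes parallel to the bench block's.
- bench_block: first rack: fixed grey block, 100 x 300 x 40 mm high (x, y, z), carrying the four seats in a row along its y axis at y = -108, -36, 36, 108 (which seat is where varies). Origin at the centre of its underside, on the bench; x points away from the robot, y to the robot's left, within 9 degrees. It may be the nearer or the farther rack.
- carry_rack: second rack: fixed white tray, 76 x 292 x 18 mm high (x, y, z), empty at the start; four equal open compartments, 68 x 68 inside, in a row along its y axis, centred at x = 0, y = -108, -36, 36, 108. Walls 4 thick, floor 6 above its underside. Origin at the centre of its underside, on the bench; x points away from the robot, y to the robot's left, within 9 degrees.
Mind the look-alikes: they are no part of the job. Leave any black look-alike of the flask alone.

How it is judged:
By the outcome, as a careful person would: the job done as asked, in the order asked, and still so for the second after the job is handed in, with the robot touching nothing.
It also fails if it takes over 96 s, if anything falls off the work surface, if the arm or the gripper's body presses on something with over 40 N, if the wrist force passes 120 N, or if a joint passes its speed limit or range.

### The arm

A 6-joint arm with a two-finger parallel gripper is mounted at the origin on the work surface. World frame = base frame: x ahead of the robot, y to its left, z up, the work surface at z = 0. Lengths are in mm, angles in degrees, forces in N, time in s.
With the tool pointing down it reaches from about 375 to 975 mm from the base axis. Payload 3.8 kg.
Tool frame: the origin (TCP) lies midway between the tips of the shut fingers; the grasp point (between the pads) lies 19 mm behind it; z points along the fingers, y is the line along which they close (so a half turn about z gives the same grasp; the last joint's range is limited). The gripper opens to 85 mm and grips with 20 to 120 N. Pads are 22 mm wide; open, the fingers measure 114 mm over their backs; the gripper's body (76 mm by 85 mm) begins 54 mm behind the grasp point. The pads swing forward as they close: fully open they stand 13 mm farther back than shut.
Start: joints at [-75.51, 15.12, 91.902, -0, 72.978, -2.114], TCP at [192.883, -646.849, 191.48] pointing down, gripper open.
Joint ranges: [-150.88, 150.88], [-54.13, 125.18], [17.81, 147.31], [-75.09, 255.09], [0, 152.58], [-146.25, 146.25]. Speed limits (degrees/s): [147.25, 147.25, 180, 180, 180, 180].

### API

Orientations are given as a 3x3 rotation matrix whose columns are the frame's x, y, z axes.
In Python, from workcell import ctrl gives the robot as it stands. The module is installed in compiled form; this text tells all that it offers.
- The arm moves only by the tool step_arm, never from a script. Its argument "moves" is a list of rows, each an object of numbers: "tx", "ty", "tz": the shift along the world's x, y, z in m; "rx", "ry", "rz": the turn, a rotation vector about the world's x, y, z in rad; "claw": the opening, from 0 (shut) to 1 (fully open). In form: [{"tx": .., "ty": .., "tz": .., "rx": .., "ry": .., "rz": .., "claw": ..}, ...]. A call has 1 to 5 rows; each row shifts and turns the commanded pose from where the row before left it; what a row does not reach is not made up. A row lasts 1/8 s, in which the tool goes at most 62.5 mm and 10.7 degrees, less where a joint would pass 70% of its speed; a pose out of reach is approached as far as the arm can. A call with a gripper value outside its range is refused whole. The fingers move at their own pace and stop on an object; the grip force is fixed at half the most. Time passes only in rows, so rows that do not move let the fingers close. It gives the time, the measured TCP pose, the force, the opening and the grip force at its end, in the units of the state.
- ctrl.read_state(): the state, without advancing time (a new reading comes with each control period).
- ctrl.grab_frame(name): name is "scene" or "top" or "wrist"; returns a dict with "pixels" (400x640x3 uint8, red, green, blue), "fx", "fy", "cx", "cy" (pixels), "rvec" (rotation vector, rad) and "tvec" (3), from world to camera coordinates, as OpenCV has them; the wrist camera has in their place "tool_from_camera" (4x4, takes a point from camera to tool coordinates, whose origin is the TCP and whose axes are the flange's). Camera axes: x right, y down, z forward; pixel columns grow to the right and rows downward; lengths in mm; the calibration is good to about 2 mm. The wrist camera is an equidistant fisheye: a pixel r from the principal point sees the ray r / f radians off the axis. A picture is of the moment at which its call begins: read the wrist's pose just before it. There is no depth.
- ctrl.sign_off(): hands the job in; it is judged then, once.
The state is a dict: "clock": time; "joint_positions": joint angles; "dq": joint speeds; "joint_torque": joint torques, N m; "eef_pos": TCP position; "ee_rot": TCP orientation; "contact_force": force on the tool from outside, world axes, zero at the start; "moment": the same for the moment, N m; "grip_width": finger opening in mm; "finger_force": force on a finger pad.
Only numpy, scipy, OpenCV 4.12 (cv2) and the standard library are available. Lean on these libraries where they do the work, as an engineer would, in place of code of your own. Each camera call takes 0.05 s, during which the arm holds its last target. There are 200 camera calls.

## Working session

There is one attempt and no reset: what is moved stays moved. The work goes in short steps, Python scripts to look and compute and a tool call to move; the robot and the scene stay as the last step left them, time stands still between calls to the robot, and variables do not carry over. Pictures are saved under pics/ and viewed, at most 14 in all, crops included, and the job is handed in when it is done.

Besides the shell and the picture viewer there is one more tool, called after ">>>" as name([rows], argument=value, ...), one row to a line, values as JSON. step_arm: Moves the arm, as the interface text tells. Its arguments: {"type":"object","properties":{"moves":{"type":"array","items":{"type":"object","properties":{"tx":{"type":"number"},"ty":{"type":"number"},"tz":{"type":"number"},"rx":{"type":"number"},"ry":{"type":"number"},"rz":{"type":"number"},"claw":{"type":"number"}}}}},"required":["moves"]}

```bash
mkdir -p pics
cat > h.py <<'E'
import numpy as np, cv2
from workcell import ctrl
def save(n,f): cv2.imwrite(f'pics/{n}.png',f['pixels'][:,:,::-1])
def ray_plane(f,uv,z):
    R=cv2.Rodrigues(np.array(f['rvec'],float))[0];t=np.array(f['tvec'],float).ravel()
    uv=np.atleast_2d(uv).astype(float)
    d=np.c_[(uv[:,0]-f['cx'])/f['fx'],(uv[:,1]-f['cy'])/f['fy'],np.ones(len(uv))]@R
    c=-R.T@t
    return c+d*((z-c[2])/d[:,2])[:,None]
E
python3 - <<'E'
from h import *
import pickle
fs={n:ctrl.grab_frame(n) for n in('scene','top')}
pickle.dump(fs,open('f0.pkl','wb'))
for n,f in fs.items():
    save(n+'0',f); R=cv2.Rodrigues(np.array(f['rvec'],float))[0]; print(n,f['fx'],f['cx'],f['cy'],-R.T@np.array(f['tvec']).ravel(),R[2])
s=ctrl.read_state();print(s['clock'],s['eef_pos'],s['ee_rot'],s['grip_width'])
E
```

```text
scene 444.38765044713165 322.0289004416686 194.87833386942893 [ 921.23288319 -347.83566401  658.16778516] [-0.40427726  0.42078294 -0.81209705]
top 491.4733630304296 321.5195613982632 200.9436883993675 [451.73513325  -9.46947256 912.50440523] [ 0.19534382 -0.02643145 -0.98037858]
0.1 [ 192.70034004 -646.1276819   190.27866652] [[ 9.58294999e-01  2.85780380e-01 -5.18178864e-04]
 [ 2.85780842e-01 -9.58292973e-01  1.97191124e-03]
 [ 6.69663785e-05 -2.03775827e-03 -9.99997922e-01]] 85.19969233105262
```

View pics/top0.png

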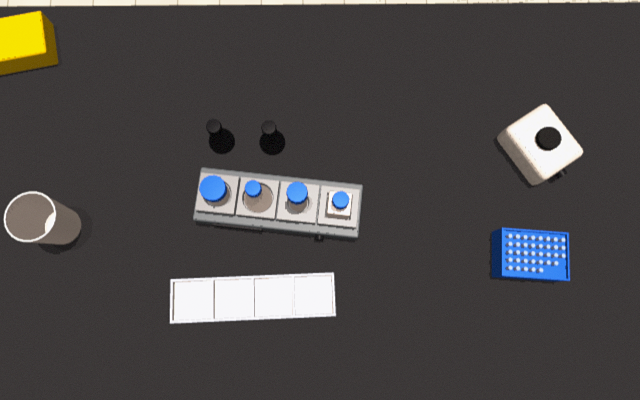

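View pics/scene0.png

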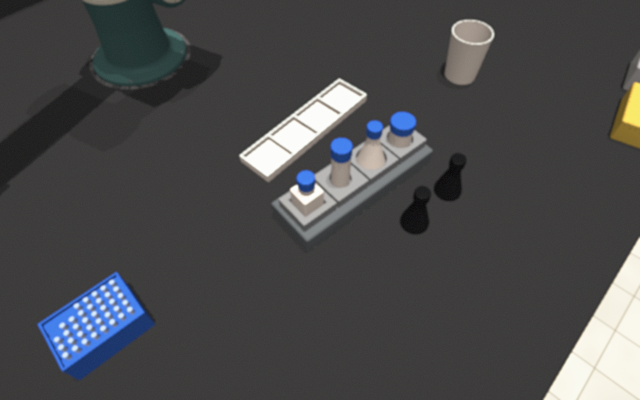

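Run:
```python
from h import *
import pickle
fs=pickle.load(open('f0.pkl','rb'))
H={'jar':48+46,'flask':48+80,'tall':48+83,'square':48+64}
ap={'top':dict(jar=(213,189),flask=(254,189),tall=(297,193),square=(341,201)),'scene':dict(jar=(403,124),flask=(374,130),tall=(341,150),square=(306,181))}
uvs={}
for n,f in fs.items():
    hsv=cv2.cvtColor(f['pixels'],cv2.COLOR_RGB2HSV)
    m=cv2.inRange(hsv,(100,150,60),(125,255,255))
    k,l,st,c=cv2.connectedComponentsWithStats(m)
    for v,p in ap[n].items():
        i=min((i for i in range(1,k) if st[i,4]>40),key=lambda i:np.hypot(*(c[i]-p)))
        uvs[n,v]=c[i]; print(n,v,c[i].round(1),st[i],ray_plane(f,c[i],H[v]).round(1))
P=[np.array(f['K']) if 'K' in f else np.array([[f['fx'],0,f['cx']],[0,f['fy'],f['cy']],[0,0,1]])@np.c_[cv2.Rodrigues(np.array(f['rvec'],float))[0],np.array(f['tvec'],float).ravel()] for f in fs.values()]
for v in H:
    X=cv2.triangulatePoints(P[0],P[1],uvs['scene',v],uvs['top',v]).ravel();print(v,(X[:3]/X[3]).round(1),H[v])
for n,seed in(('top',(190,300)),('scene',(290,130))):
    f=fs[n];g=f['pixels'].min(2)
    m=cv2.morphologyEx((g>120).astype(np.uint8),cv2.MORPH_CLOSE,np.ones((7,7)))
    k,l,st,c=cv2.connectedComponentsWithStats(m);i=l[seed[1],seed[0]]
    cs,_=cv2.findContours((l==i).astype(np.uint8),cv2.RETR_EXTERNAL,cv2.CHAIN_APPROX_NONE)
    X=ray_plane(f,cs[0][:,0],18)
    r=cv2.minAreaRect(X[:,:2].astype(np.float32));print(n,'rack',r,st[i])
    b=cv2.boxPoints(r);print(b.round(1))
# close crop
a=fs['top']['pixels'][110:330,150:380];b=fs['scene']['pixels'][70:250,230:480]
cv2.imwrite('pics/crop0.png',np.hstack([cv2.resize(x,(395,380),interpolation=cv2.INTER_CUBIC) for x in(a,b)])[:,:,::-1])
```

```text
scene jar [402.4 123.1] [390 112  26  24 499] [[638.9 154.2  94. ]]
scene flask [374.  128.7] [367 120  16  19 237] [[629.2  82.5 128. ]]
scene tall [340.9 149. ] [331 138  22  24 435] [[620.1  10.7 131. ]]
scene square [305.4 179.8] [296 170  19  21 300] [[610.7 -61.1 112. ]]
top jar [212.8 188.3] [200 176  27  26 541] [[640.  152.8  94. ]]
top flask [252.7 188.4] [245 181  16  16 207] [[630.9  81.2 128. ]]
top tall [296.6 192.7] [287 182  20  22 348] [[621.9   9.6 131. ]]
top square [340.2 199.9] [333 192  16  17 215] [[612.4 -62.1 112. ]]
jar [639.7 152.5  95.8] 94
flask [630.4  80.9 130. ] 128
tall [621.4   9.4 133. ] 131
square [611.9 -62.1 114. ] 112
top rack ((457.4319763183594, 93.17955780029297), (78.24591827392578, 292.988525390625), 1.166897177696228) [ 170  272  166   52 7394]
[[415.3 238.8]
 [421.3 -54.1]
 [499.5 -52.5]
 [493.6 240.4]]
scene rack ((460.5944519042969, 91.55663299560547), (87.6678466796875, 300.9694519042969), 1.2987456321716309) [ 239   78  128  102 4686]
[[413.4 241. ]
 [420.2 -59.9]
 [507.8 -57.9]
 [501.  243. ]]
```

View pics/crop0.png

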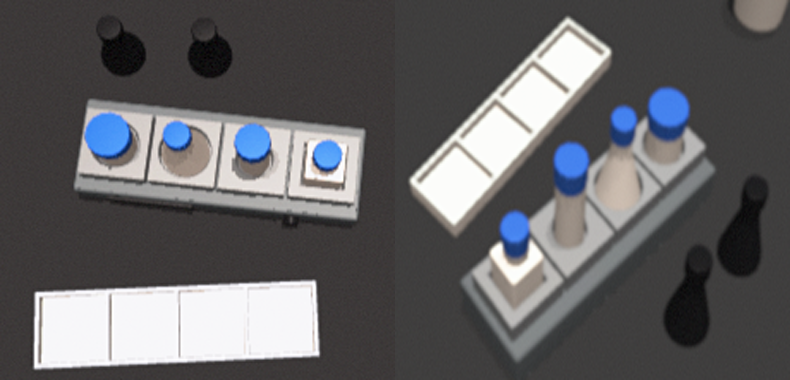

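Candidates in the top view:
- **Blue caps on the block:** jar (213,188), flask (253,188), tall (297,193) and square (340,200).
- **Look-alikes to leave alone:** black flasks (220,138) and (271,138), and the black-topped white box (548,138).

The crop confirms the block order from the left is jar, flask, tall, square. The two-view heights agree within 2 mm. In the rack, left to right, the order must be square, tall, flask, jar. I'll start with the jar.

>>> step_arm([
  {"tx":0.015,"ty":0.025,"tz":0.01,"rz":0.04,"claw":0.8},
  {"tx":0.0225,"ty":0.04,"tz":0.01,"rz":0.058,"claw":0.8},
  {"tx":0.0225,"ty":0.04,"tz":0.01,"rz":0.058,"claw":0.8},
  {"tx":0.0225,"ty":0.04,"tz":0.01,"rz":0.058,"claw":0.8},
  {"tx":0.0225,"ty":0.04,"rz":0.058,"claw":0.8},
])

```text
schema error: expected keys tx, ty, tz, rx, ry, rz, claw
```

>>> step_arm([
  {"tx":0.0225,"ty":0.04,"rz":0.058,"claw":0.8},
  {"tx":0.0225,"ty":0.04,"rz":0.058,"claw":0.8},
  {"tx":0.0225,"ty":0.04,"rz":0.058,"claw":0.8},
  {"tx":0.0225,"ty":0.04,"rz":0.058,"claw":0.8},
  {"tx":0.0225,"ty":0.04,"rz":0.058,"claw":0.8},
])

```text
schema error: expected keys tx, ty, tz, rx, ry, rz, claw
```

>>> step_arm([
  {"tx":0.0225,"ty":0.04,"rz":0.058,"claw":0.8},
  {"tx":0.0225,"ty":0.04,"rz":0.058,"claw":0.8},
  {"tx":0.0225,"ty":0.04,"rz":0.058,"claw":0.8},
  {"tx":0.0225,"ty":0.04,"rz":0.058,"claw":0.8},
  {"tx":0.0225,"ty":0.04,"rz":0.058,"claw":0.8},
])

```text
schema error: expected keys tx, ty, tz, rx, ry, rz, claw
```

>>> step_arm([
  {"tx":0.0225,"ty":0.04,"rz":0.058,"claw":0.8},
  {"tx":0.0225,"ty":0.04,"rz":0.058,"claw":0.8},
  {"tx":0.0225,"ty":0.04,"rz":0.058,"claw":0.8},
  {"tx":0.0225,"ty":0.035,"rz":0.058,"claw":0.8},
  {"tx":0.0225,"ty":0.03,"rz":0.058,"claw":0.8},
])

```text
schema error: expected keys tx, ty, tz, rx, ry, rz, claw
```

>>> step_arm([
  {"tx":0.015,"ty":0.025,"tz":0.01,"rx":0,"ry":0,"rz":0.04,"claw":0.8},
  {"tx":0.0225,"ty":0.04,"tz":0.01,"rx":0,"ry":0,"rz":0.058,"claw":0.8},
  {"tx":0.0225,"ty":0.04,"tz":0.01,"rx":0,"ry":0,"rz":0.058,"claw":0.8},
  {"tx":0.0225,"ty":0.04,"tz":0.01,"rx":0,"ry":0,"rz":0.058,"claw":0.8},
  {"tx":0.0225,"ty":0.04,"tz":0,"rx":0,"ry":0,"rz":0.058,"claw":0.8},
])

```text
clock: 0.72
eef_pos: [298.6, -460.9, 232.1]
ee_rot: [[0.845, 0.534, 0.001], [0.534, -0.845, -0.001], [0.0, 0.001, -1.0]]
contact_force: [0.5, -0.0, -0.3]
grip_width: 68.1
finger_force: 0.0
```

>>> step_arm([
  {"tx":0.0225,"ty":0.04,"tz":0,"rx":0,"ry":0,"rz":0.058,"claw":0.8},
  {"tx":0.0225,"ty":0.04,"tz":0,"rx":0,"ry":0,"rz":0.058,"claw":0.8},
  {"tx":0.0225,"ty":0.04,"tz":0,"rx":0,"ry":0,"rz":0.058,"claw":0.8},
  {"tx":0.0225,"ty":0.04,"tz":0,"rx":0,"ry":0,"rz":0.058,"claw":0.8},
  {"tx":0.0225,"ty":0.04,"tz":0,"rx":0,"ry":0,"rz":0.058,"claw":0.8},
])

```text
clock: 1.35
eef_pos: [410.6, -260.3, 231.0]
ee_rot: [[0.657, 0.754, -0.0], [0.754, -0.657, 0.0], [-0.0, -0.001, -1.0]]
contact_force: [0.6, -0.3, -0.8]
grip_width: 68.6
finger_force: 0.0
```

>>> step_arm([
  {"tx":0.0225,"ty":0.04,"tz":0,"rx":0,"ry":0,"rz":0.058,"claw":0.8},
  {"tx":0.0225,"ty":0.04,"tz":0,"rx":0,"ry":0,"rz":0.058,"claw":0.8},
  {"tx":0.0225,"ty":0.04,"tz":0,"rx":0,"ry":0,"rz":0.058,"claw":0.8},
  {"tx":0.0225,"ty":0.04,"tz":0,"rx":0,"ry":0,"rz":0.058,"claw":0.8},
  {"tx":0.0225,"ty":0.04,"tz":0,"rx":0,"ry":0,"rz":0.058,"claw":0.8},
])

```text
clock: 1.98
eef_pos: [523.1, -60.4, 231.0]
ee_rot: [[0.414, 0.91, -0.001], [0.91, -0.414, -0.0], [-0.0, -0.001, -1.0]]
contact_force: [0.5, -0.4, -0.5]
grip_width: 68.2
finger_force: 0.0
```

>>> step_arm([
  {"tx":0.0225,"ty":0.04,"tz":0,"rx":0,"ry":0,"rz":0.058,"claw":0.8},
  {"tx":0.0225,"ty":0.04,"tz":0,"rx":0,"ry":0,"rz":0.058,"claw":0.8},
  {"tx":0.0225,"ty":0.04,"tz":0,"rx":0,"ry":0,"rz":0.058,"claw":0.8},
  {"tx":0.0225,"ty":0.035,"tz":0,"rx":0,"ry":0,"rz":0.058,"claw":0.8},
  {"tx":0.0225,"ty":0.03,"tz":0,"rx":0,"ry":0,"rz":0.058,"claw":0.8},
])

```text
clock: 2.6
eef_pos: [635.5, 124.7, 230.7]
ee_rot: [[0.136, 0.991, -0.001], [0.991, -0.136, -0.0], [-0.0, -0.001, -1.0]]
contact_force: [0.1, -0.2, 0.1]
grip_width: 68.2
finger_force: 0.0
```

>>> step_arm([
  {"tx":0.002,"ty":0.015,"tz":-0.02,"rx":0,"ry":0,"rz":0.004,"claw":0.8},
  {"tx":0.002,"ty":0.0135,"tz":-0.03,"rx":0,"ry":0,"rz":0.004,"claw":0.8},
  {"tx":0,"ty":0,"tz":-0.02,"rx":0,"ry":0,"rz":0,"claw":0.8},
  {"tx":0,"ty":0,"tz":0,"rx":0,"ry":0,"rz":0,"claw":0.8},
])

```text
clock: 3.1
eef_pos: [636.6, 150.4, 158.0]
ee_rot: [[0.131, 0.991, -0.006], [0.991, -0.131, -0.002], [-0.002, -0.006, -1.0]]
contact_force: [0.4, -1.0, -0.0]
grip_width: 68.2
finger_force: 0.0
```

```bash
cat >> h.py <<'E'
def wrist_blue(zs,name=None,amin=80):
    s=ctrl.read_state();f=ctrl.grab_frame('wrist')
    if name: save(name,f)
    T=np.array(f['tool_from_camera']);R=np.array(s['ee_rot']);p=np.array(s['eef_pos'])
    m=cv2.inRange(cv2.cvtColor(f['pixels'],cv2.COLOR_RGB2HSV),(100,150,60),(125,255,255))
    k,l,st,c=cv2.connectedComponentsWithStats(m)
    for i in range(1,k):
        if st[i,4]<amin: continue
        d=(c[i]-[f['cx'],f['cy']])/f['fx'];r=np.hypot(*d)
        w=R@T[:3,:3]@np.r_[d/r*np.sin(r),np.cos(r)];o=R@T[:3,3]+p
        print(c[i].round(),st[i,2:],[(z,(o+w*(z-o[2])/w[2])[:2].round(1)) for z in zs])
    print('tcp',p.round(1))
E
python3 - <<'E'
from h import *
wrist_blue([94,128,131],'w1')
E
```

```text
[322. 190.] [  53   56 2286] [(94, array([640.1, 150.1])), (128, array([641. , 159.7])), (131, array([641.1, 160.6]))]
[322. 287.] [ 31  36 903] [(94, array([628.6,  55.9])), (128, array([631.1,  78.6])), (131, array([631.3,  80.6]))]
tcp [636.6 150.4 158. ]
```

View pics/w1.png

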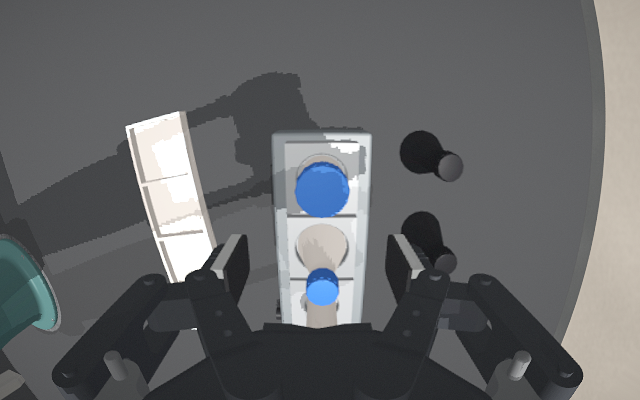

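>>> step_arm([
  {"tx":0,"ty":0,"tz":-0.02,"rx":0,"ry":0,"rz":0,"claw":0.8},
  {"tx":0,"ty":0,"tz":-0.02,"rx":0,"ry":0,"rz":0,"claw":0.8},
  {"tx":0,"ty":0,"tz":0,"rx":0,"ry":0,"rz":0,"claw":0.8},
  {"tx":0,"ty":0,"tz":0,"rx":0,"ry":0,"rz":0,"claw":0.8},
])

```text
clock: 3.65
eef_pos: [639.4, 151.5, 121.3]
ee_rot: [[0.131, 0.991, -0.0], [0.991, -0.131, -0.0], [-0.0, -0.0, -1.0]]
contact_force: [0.8, -0.0, 0.5]
grip_width: 67.9
finger_force: 0.0
```

>>> step_arm([
  {"tx":0,"ty":0.0005,"tz":-0.017,"rx":0,"ry":0,"rz":0,"claw":0.8},
  {"tx":0,"ty":0.0005,"tz":-0.017,"rx":0,"ry":0,"rz":0,"claw":0.8},
  {"tx":0,"ty":0,"tz":-0.013,"rx":0,"ry":0,"rz":0,"claw":0.8},
  {"tx":0,"ty":0,"tz":0,"rx":0,"ry":0,"rz":0,"claw":0.8},
  {"tx":0,"ty":0,"tz":0,"rx":0,"ry":0,"rz":0,"claw":0.8},
])

```text
clock: 4.28
eef_pos: [639.6, 152.7, 74.5]
ee_rot: [[0.131, 0.991, 0.0], [0.991, -0.131, 0.0], [0.0, 0.0, -1.0]]
contact_force: [-0.0, 0.2, -0.2]
grip_width: 68.7
finger_force: 0.0
```

>>> step_arm([
  {"tx":0,"ty":0,"tz":0,"rx":0,"ry":0,"rz":0,"claw":0.4},
  {"tx":0,"ty":0,"tz":0,"rx":0,"ry":0,"rz":0,"claw":0.4},
  {"tx":0,"ty":0,"tz":0,"rx":0,"ry":0,"rz":0,"claw":0.4},
  {"tx":0,"ty":0,"tz":0,"rx":0,"ry":0,"rz":0,"claw":0.4},
  {"tx":0,"ty":0,"tz":0,"rx":0,"ry":0,"rz":0,"claw":0.4},
])

```text
clock: 4.9
eef_pos: [639.4, 152.7, 74.5]
ee_rot: [[0.131, 0.991, 0.0], [0.991, -0.131, 0.0], [0.0, 0.0, -1.0]]
contact_force: [0.1, -0.5, -0.7]
grip_width: 34.2
finger_force: 0.0
```

Run:
```python
from h import *
a=ctrl.grab_frame('scene')['pixels'][40:220,280:520];b=ctrl.grab_frame('wrist')['pixels']
cv2.imwrite('pics/c2.png',np.hstack([cv2.resize(a,(440,330)),cv2.resize(b[100:,160:480],(352,330))])[:,:,::-1])
print(ctrl.read_state()['grip_width'])
```

```text
34.407431383535005
```

View pics/c2.png

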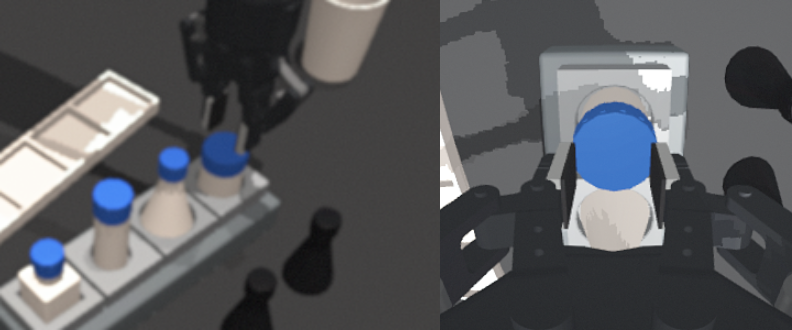

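Run:
```python
from h import *
s=ctrl.read_state();f=ctrl.grab_frame('scene');R=np.array(s['ee_rot']);p=np.array(s['eef_pos'])
im=f['pixels'][:,:,::-1].copy()
for z,col in((76,(0,0,255)),(95,(0,255,255)),(115,(0,255,0))):
  for sg in(-1,1):
    X=p+R[:,1]*17*sg; X[2]=z
    u=cv2.projectPoints(X[None],np.array(f['rvec'],float),np.array(f['tvec'],float),np.array([[f['fx'],0,f['cx']],[0,f['fy'],f['cy']],[0,0,1]]),None)[0].ravel()
    cv2.circle(im,tuple((u*8).round().astype(int)),8,col,-1,shift=3); print(z,sg,u.round(1))
cv2.imwrite('pics/s3.png',cv2.resize(im[70:170,350:460],(660,600),interpolation=cv2.INTER_NEAREST))
wrist_blue([94,104])
f=ctrl.grab_frame('wrist');print(np.array(f['tool_from_camera']).round(2),f['fx'])
```

```text
76 -1 [393.9 125.6]
76 1 [407.5 136.1]
95 -1 [395.2 118. ]
95 1 [409.1 128.6]
115 -1 [396.6 109.7]
115 1 [410.8 120.3]
[318. 233.] [  76   80 4724] [(94, array([639.6, 150.8])), (104, array([640.2, 155.2]))]
tcp [639.4 152.6  74.4]
[[ 0.0000e+00 -9.6000e-01 -2.8000e-01  6.9540e+01]
 [ 1.0000e+00  0.0000e+00  0.0000e+00 -1.5000e-01]
 [-0.0000e+00 -2.8000e-01  9.6000e-01 -1.8177e+02]
 [ 0.0000e+00  0.0000e+00  0.0000e+00  1.0000e+00]] 309.70691628693146
```

View pics/s3.png

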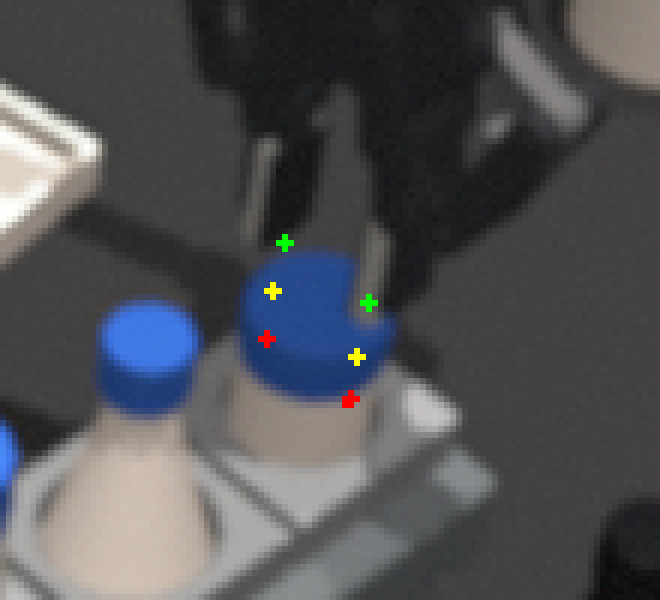

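Both views put the fingertips about 36 mm behind the reported TCP: at z≈111, above the cap rim at (368,318) in the crop. So the fingers closed above the cap. I'll open them, go down 36 mm and try again.

>>> step_arm([
  {"tx":0,"ty":0,"tz":0,"rx":0,"ry":0,"rz":0,"claw":0.8},
  {"tx":0,"ty":0,"tz":0,"rx":0,"ry":0,"rz":0,"claw":0.8},
  {"tx":0,"ty":0,"tz":0,"rx":0,"ry":0,"rz":0,"claw":0.8},
  {"tx":0,"ty":0,"tz":-0.008,"rx":0,"ry":0,"rz":0,"claw":0.8},
  {"tx":0,"ty":0,"tz":-0.01,"rx":0,"ry":0,"rz":0,"claw":0.8},
])

```text
clock: 5.78
eef_pos: [639.4, 152.7, 55.9]
ee_rot: [[0.131, 0.991, 0.0], [0.991, -0.131, 0.0], [0.0, 0.0, -1.0]]
contact_force: [0.3, -0.3, 0.2]
grip_width: 68.4
finger_force: 0.0
```

>>> step_arm([
  {"tx":0,"ty":0,"tz":-0.01,"rx":0,"ry":0,"rz":0,"claw":0.8},
  {"tx":0,"ty":0,"tz":-0.008,"rx":0,"ry":0,"rz":0,"claw":0.8},
  {"tx":0,"ty":0,"tz":0,"rx":0,"ry":0,"rz":0,"claw":0.8},
  {"tx":0,"ty":0,"tz":0,"rx":0,"ry":0,"rz":0,"claw":0.8},
])

```text
clock: 6.28
eef_pos: [639.6, 152.7, 38.6]
ee_rot: [[0.131, 0.991, 0.0], [0.991, -0.131, 0.0], [0.0, 0.0, -1.0]]
contact_force: [0.6, -0.4, -1.1]
grip_width: 68.2
finger_force: 0.0
```

>>> step_arm([
  {"tx":0,"ty":0,"tz":0,"rx":0,"ry":0,"rz":0,"claw":0.4},
  {"tx":0,"ty":0,"tz":0,"rx":0,"ry":0,"rz":0,"claw":0.4},
  {"tx":0,"ty":0,"tz":0,"rx":0,"ry":0,"rz":0,"claw":0.4},
  {"tx":0,"ty":0,"tz":0,"rx":0,"ry":0,"rz":0,"claw":0.4},
])

```text
clock: 6.78
eef_pos: [640.3, 152.8, 39.5]
ee_rot: [[0.131, 0.991, 0.002], [0.991, -0.131, 0.0], [0.001, 0.002, -1.0]]
contact_force: [1.4, -0.1, 4.7]
grip_width: 42.5
finger_force: 61.0
```

Run:
```python
from h import *
a=ctrl.grab_frame('scene')['pixels'][70:170,350:460];b=ctrl.grab_frame('wrist')['pixels']
cv2.imwrite('pics/c4.png',np.hstack([cv2.resize(a,(440,400)),cv2.resize(b[100:,160:480],(352,400))])[:,:,::-1])
```

```text
(no output)
```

View pics/c4.png

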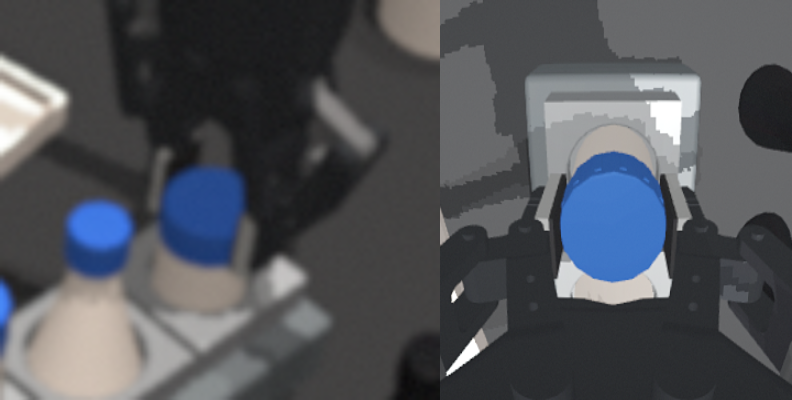

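>>> step_arm([
  {"tx":0,"ty":0,"tz":0.01,"rx":0,"ry":0,"rz":0,"claw":0.4},
  {"tx":0,"ty":0,"tz":0.02,"rx":0,"ry":0,"rz":0,"claw":0.4},
  {"tx":0,"ty":0,"tz":0.03,"rx":0,"ry":0,"rz":0,"claw":0.4},
  {"tx":0,"ty":0,"tz":0.03,"rx":0,"ry":0,"rz":0,"claw":0.4},
  {"tx":0,"ty":0,"tz":0.02,"rx":0,"ry":0,"rz":0,"claw":0.4},
])

```text
clock: 7.5
eef_pos: [640.2, 152.8, 151.3]
ee_rot: [[0.131, 0.991, 0.003], [0.991, -0.131, 0.001], [0.001, 0.003, -1.0]]
contact_force: [0.2, -0.2, -1.1]
grip_width: 42.1
finger_force: 60.8
```

>>> step_arm([
  {"tx":-0.015,"ty":-0.0135,"tz":0,"rx":0,"ry":0,"rz":0.02,"claw":0.4},
  {"tx":-0.025,"ty":-0.024,"tz":0,"rx":0,"ry":0,"rz":0.02,"claw":0.4},
  {"tx":-0.03,"ty":-0.028,"tz":0,"rx":0,"ry":0,"rz":0.02,"claw":0.4},
  {"tx":-0.03,"ty":-0.028,"tz":0,"rx":0,"ry":0,"rz":0.03,"claw":0.4},
  {"tx":-0.03,"ty":-0.028,"tz":0,"rx":0,"ry":0,"rz":0.03,"claw":0.4},
])

```text
clock: 8.12
eef_pos: [508.1, 30.4, 148.7]
ee_rot: [[0.01, 1.0, -0.0], [1.0, -0.01, -0.0], [-0.0, -0.0, -1.0]]
contact_force: [-0.4, -0.0, -0.3]
grip_width: 42.5
finger_force: 60.9
```

>>> step_arm([
  {"tx":-0.025,"ty":-0.024,"tz":0,"rx":0,"ry":0,"rz":0.02,"claw":0.4},
  {"tx":-0.015,"ty":-0.014,"tz":0,"rx":0,"ry":0,"rz":0.012,"claw":0.4},
  {"tx":-0.01,"ty":-0.008,"tz":0,"rx":0,"ry":0,"rz":0,"claw":0.4},
  {"tx":0,"ty":0,"tz":0,"rx":0,"ry":0,"rz":0,"claw":0.4},
  {"tx":0,"ty":0,"tz":0,"rx":0,"ry":0,"rz":0,"claw":0.4},
])

```text
clock: 8.75
eef_pos: [460.0, -14.5, 148.7]
ee_rot: [[-0.021, 1.0, 0.001], [1.0, 0.021, 0.0], [0.0, 0.001, -1.0]]
contact_force: [-0.5, 0.1, -0.5]
grip_width: 42.0
finger_force: 60.9
```

>>> step_arm([
  {"tx":0,"ty":0,"tz":-0.02,"rx":0,"ry":0,"rz":0,"claw":0.4},
  {"tx":0,"ty":0,"tz":-0.03,"rx":0,"ry":0,"rz":0,"claw":0.4},
  {"tx":0,"ty":0,"tz":-0.03,"rx":0,"ry":0,"rz":0,"claw":0.4},
  {"tx":0,"ty":0,"tz":-0.03,"rx":0,"ry":0,"rz":0,"claw":0.4},
  {"tx":0,"ty":0,"tz":-0.015,"rx":0,"ry":0,"rz":0,"claw":0.4},
])

```text
clock: 9.38
eef_pos: [458.6, -14.2, 21.7]
ee_rot: [[-0.022, 1.0, -0.003], [1.0, 0.022, 0.0], [0.0, -0.003, -1.0]]
contact_force: [-0.7, 0.7, -0.3]
grip_width: 42.1
finger_force: 60.9
```

Run:
```python
from h import *
a=ctrl.grab_frame('scene')['pixels'][60:240,220:400];b=ctrl.grab_frame('wrist')['pixels']
cv2.imwrite('pics/c5.png',np.hstack([cv2.resize(a,(400,400)),cv2.resize(b[50:,120:520],(400,350)).repeat(1,0) if 0 else cv2.resize(b[50:,120:520],(400,400))])[:,:,::-1])
```

```text
(no output)
```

View pics/c5.png

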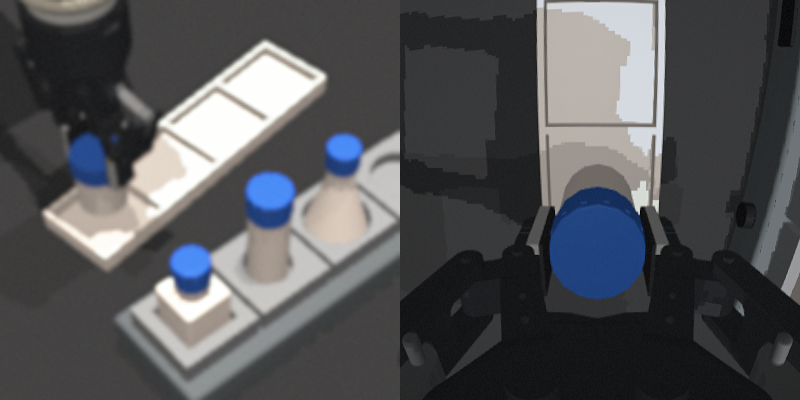

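The scene view shows the jar upright over the right-end compartment. The wrist view shows the rack centred under the gripper, at column 600. I'm setting it down.

>>> step_arm([
  {"tx":0,"ty":0,"tz":-0.01,"rx":0,"ry":0,"rz":0,"claw":0.4},
  {"tx":0,"ty":0,"tz":-0.007,"rx":0,"ry":0,"rz":0,"claw":0.4},
  {"tx":0,"ty":0,"tz":-0.003,"rx":0,"ry":0,"rz":0,"claw":0.4},
  {"tx":0,"ty":0,"tz":0,"rx":0,"ry":0,"rz":0,"claw":0.4},
  {"tx":0,"ty":0,"tz":0,"rx":0,"ry":0,"rz":0,"claw":0.4},
])

```text
clock: 10.1
eef_pos: [459.7, -14.9, 3.8]
ee_rot: [[-0.021, 1.0, 0.001], [1.0, 0.021, -0.0], [-0.0, 0.001, -1.0]]
contact_force: [0.4, -0.6, -0.6]
grip_width: 42.3
finger_force: 60.9
```

>>> step_arm([
  {"tx":0,"ty":0,"tz":-0.001,"rx":0,"ry":0,"rz":0,"claw":0.4},
  {"tx":0,"ty":0,"tz":0,"rx":0,"ry":0,"rz":0,"claw":0.4},
  {"tx":0,"ty":0,"tz":0,"rx":0,"ry":0,"rz":0,"claw":0.4},
])

```text
clock: 10.48
eef_pos: [459.4, -14.9, 2.5]
ee_rot: [[-0.021, 1.0, 0.0], [1.0, 0.021, -0.0], [-0.0, 0.0, -1.0]]
contact_force: [-0.2, -0.4, -0.8]
grip_width: 42.2
finger_force: 61.0
```

>>> step_arm([
  {"tx":0,"ty":0,"tz":-0.0015,"rx":0,"ry":0,"rz":0,"claw":0.4},
  {"tx":0,"ty":0,"tz":-0.0015,"rx":0,"ry":0,"rz":0,"claw":0.4},
  {"tx":0,"ty":0,"tz":-0.001,"rx":0,"ry":0,"rz":0,"claw":0.4},
  {"tx":0,"ty":0,"tz":0,"rx":0,"ry":0,"rz":0,"claw":0.4},
  {"tx":0,"ty":0,"tz":0,"rx":0,"ry":0,"rz":0,"claw":0.4},
])

```text
clock: 11.1
eef_pos: [459.4, -14.8, -1.5]
ee_rot: [[-0.021, 1.0, 0.0], [1.0, 0.021, 0.0], [-0.0, 0.0, -1.0]]
contact_force: [-0.6, -0.9, -0.3]
grip_width: 42.2
finger_force: 61.0
```

>>> step_arm([
  {"tx":0,"ty":0,"tz":-0.001,"rx":0,"ry":0,"rz":0,"claw":0.4},
  {"tx":0,"ty":0,"tz":0,"rx":0,"ry":0,"rz":0,"claw":0.4},
  {"tx":0,"ty":0,"tz":0,"rx":0,"ry":0,"rz":0,"claw":0.4},
])

```text
clock: 11.48
eef_pos: [459.4, -14.8, -2.5]
ee_rot: [[-0.021, 1.0, -0.0], [1.0, 0.021, -0.0], [-0.0, -0.0, -1.0]]
contact_force: [0.2, 0.5, -0.5]
grip_width: 42.3
finger_force: 61.0
```

>>> step_arm([
  {"tx":0,"ty":0,"tz":-0.001,"rx":0,"ry":0,"rz":0,"claw":0.4},
  {"tx":0,"ty":0,"tz":0,"rx":0,"ry":0,"rz":0,"claw":0.4},
  {"tx":0,"ty":0,"tz":0,"rx":0,"ry":0,"rz":0,"claw":0.4},
])

```text
clock: 11.85
eef_pos: [459.5, -14.9, -2.7]
ee_rot: [[-0.021, 1.0, -0.0], [1.0, 0.021, -0.0], [-0.0, -0.0, -1.0]]
contact_force: [-3.1, -0.3, 7.2]
grip_width: 41.8
finger_force: 62.0
```

>>> step_arm([
  {"tx":0,"ty":0,"tz":-0.001,"rx":0,"ry":0,"rz":0,"claw":0.4},
  {"tx":0,"ty":0,"tz":0,"rx":0,"ry":0,"rz":0,"claw":0.4},
  {"tx":0,"ty":0,"tz":0,"rx":0,"ry":0,"rz":0,"claw":0.4},
])

```text
clock: 12.22
eef_pos: [459.5, -14.9, -2.7]
ee_rot: [[-0.021, 1.0, -0.001], [1.0, 0.021, -0.0], [0.0, -0.001, -1.0]]
contact_force: [-5.9, 0.9, 14.9]
grip_width: 42.6
finger_force: 62.7
```

>>> step_arm([
  {"tx":0,"ty":0,"tz":0.0015,"rx":0,"ry":0,"rz":0,"claw":0.4},
  {"tx":0,"ty":0,"tz":0,"rx":0,"ry":0,"rz":0,"claw":0.7},
  {"tx":0,"ty":0,"tz":0,"rx":0,"ry":0,"rz":0,"claw":0.7},
  {"tx":0,"ty":0,"tz":0,"rx":0,"ry":0,"rz":0,"claw":0.7},
  {"tx":0,"ty":0,"tz":0.01,"rx":0,"ry":0,"rz":0,"claw":0.7},
])

```text
clock: 12.85
eef_pos: [458.3, -14.8, 6.4]
ee_rot: [[-0.021, 1.0, -0.002], [1.0, 0.021, 0.0], [0.0, -0.002, -1.0]]
contact_force: [-0.4, -0.3, -0.1]
grip_width: 59.8
finger_force: 0.0
```

>>> step_arm([
  {"tx":0,"ty":0,"tz":0.02,"rx":0,"ry":0,"rz":0,"claw":0.7},
  {"tx":0,"ty":0,"tz":0.03,"rx":0,"ry":0,"rz":0,"claw":0.7},
  {"tx":0,"ty":0,"tz":0.035,"rx":0,"ry":0,"rz":0,"claw":0.7},
  {"tx":0,"ty":0,"tz":0.035,"rx":0,"ry":0,"rz":0,"claw":0.7},
  {"tx":0,"ty":0,"tz":0.02,"rx":0,"ry":0,"rz":0,"claw":0.7},
])

```text
clock: 13.48
eef_pos: [460.7, -14.9, 150.0]
ee_rot: [[-0.021, 1.0, 0.004], [1.0, 0.021, -0.0], [-0.0, 0.004, -1.0]]
contact_force: [-0.2, -0.5, -0.3]
grip_width: 59.9
finger_force: 0.0
```

>>> step_arm([
  {"tx":0.02,"ty":0.0115,"tz":0,"rx":0,"ry":0,"rz":-0.025,"claw":0.7},
  {"tx":0.04,"ty":0.0225,"tz":0,"rx":0,"ry":0,"rz":-0.035,"claw":0.7},
  {"tx":0.045,"ty":0.025,"tz":0,"rx":0,"ry":0,"rz":-0.035,"claw":0.7},
  {"tx":0.04,"ty":0.0225,"tz":0,"rx":0,"ry":0,"rz":-0.035,"claw":0.7},
  {"tx":0.025,"ty":0.015,"tz":0,"rx":0,"ry":0,"rz":-0.02,"claw":0.7},
])

```text
clock: 14.1
eef_pos: [631.2, 82.8, 147.5]
ee_rot: [[0.129, 0.992, 0.001], [0.992, -0.129, 0.0], [0.0, 0.001, -1.0]]
contact_force: [-0.5, -1.0, 0.5]
grip_width: 59.6
finger_force: 0.0
```

>>> step_arm([
  {"tx":0,"ty":0,"tz":-0.01,"rx":0,"ry":0,"rz":0,"claw":0.7},
  {"tx":0,"ty":0,"tz":0,"rx":0,"ry":0,"rz":0,"claw":0.7},
  {"tx":0,"ty":0,"tz":0,"rx":0,"ry":0,"rz":0,"claw":0.7},
])

```text
clock: 14.48
eef_pos: [628.1, 80.9, 136.7]
ee_rot: [[0.129, 0.992, -0.001], [0.992, -0.129, -0.0], [-0.0, -0.001, -1.0]]
contact_force: [-0.4, -0.5, -0.2]
grip_width: 60.1
finger_force: 0.0
```

Run:
```python
from h import *
wrist_blue([128,131])
a=ctrl.grab_frame('scene')['pixels'][50:230,220:460]
cv2.imwrite('pics/c6.png',cv2.resize(a,(720,540))[:,:,::-1])
```

```text
[321. 215.] [  40   45 1400] [(128, array([630.7,  79. ])), (131, array([630.8,  80.1]))]
[182. 274.] [ 26  14 195] [(128, array([519. ,  42.8])), (131, array([520.8,  44.5]))]
[321. 305.] [  47   48 1859] [(128, array([621.5,   6.6])), (131, array([621.8,   8.8]))]
tcp [628.1  80.9 136.7]
```

View pics/c6.png

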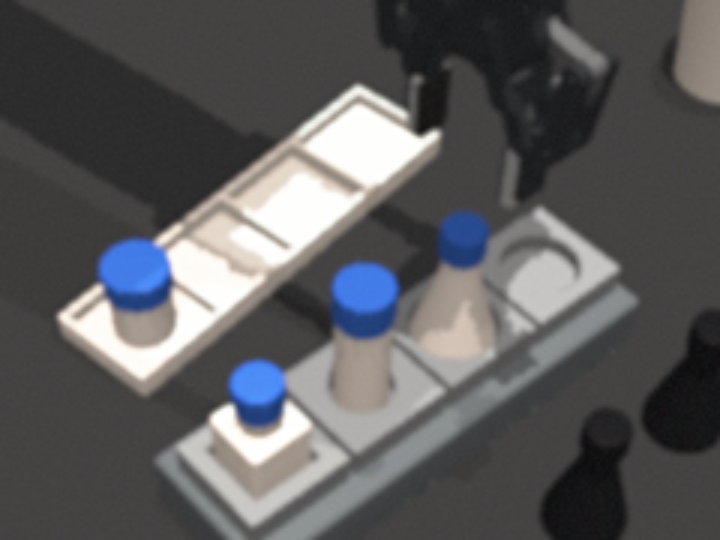

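The jar stands flat in the right-end compartment, at (137,290). The flask is next under the fingers, at (462,240).

>>> step_arm([
  {"tx":0.001,"ty":0,"tz":-0.02,"rx":0,"ry":0,"rz":0,"claw":0.7},
  {"tx":0,"ty":0,"tz":-0.02,"rx":0,"ry":0,"rz":0,"claw":0.7},
  {"tx":0,"ty":0,"tz":-0.015,"rx":0,"ry":0,"rz":0,"claw":0.7},
  {"tx":0,"ty":0,"tz":-0.005,"rx":0,"ry":0,"rz":0,"claw":0.7},
  {"tx":0,"ty":0,"tz":0,"rx":0,"ry":0,"rz":0,"claw":0.7},
])

```text
clock: 15.2
eef_pos: [630.0, 81.6, 76.2]
ee_rot: [[0.129, 0.992, -0.001], [0.992, -0.129, -0.0], [-0.0, -0.001, -1.0]]
contact_force: [0.8, -0.4, 0.1]
grip_width: 59.6
finger_force: 0.0
```

>>> step_arm([
  {"tx":0,"ty":0,"tz":0,"rx":0,"ry":0,"rz":0,"claw":0.2},
  {"tx":0,"ty":0,"tz":0,"rx":0,"ry":0,"rz":0,"claw":0.2},
  {"tx":0,"ty":0,"tz":0,"rx":0,"ry":0,"rz":0,"claw":0.2},
  {"tx":0,"ty":0,"tz":0,"rx":0,"ry":0,"rz":0,"claw":0.2},
  {"tx":0,"ty":0,"tz":0,"rx":0,"ry":0,"rz":0,"claw":0.2},
])

```text
clock: 15.82
eef_pos: [631.4, 81.8, 78.2]
ee_rot: [[0.129, 0.992, 0.002], [0.992, -0.129, 0.0], [0.001, 0.002, -1.0]]
contact_force: [-0.2, 0.3, 6.0]
grip_width: 24.1
finger_force: 59.4
```

>>> step_arm([
  {"tx":0,"ty":0,"tz":0.01,"rx":0,"ry":0,"rz":0,"claw":0.2},
  {"tx":0,"ty":0,"tz":0.02,"rx":0,"ry":0,"rz":0,"claw":0.2},
  {"tx":0,"ty":0,"tz":0.025,"rx":0,"ry":0,"rz":0,"claw":0.2},
  {"tx":0,"ty":0,"tz":0.02,"rx":0,"ry":0,"rz":0,"claw":0.2},
  {"tx":0,"ty":0,"tz":0.01,"rx":0,"ry":0,"rz":0,"claw":0.2},
])

```text
clock: 16.45
eef_pos: [631.3, 81.7, 164.3]
ee_rot: [[0.129, 0.992, 0.003], [0.992, -0.129, 0.0], [0.001, 0.003, -1.0]]
contact_force: [0.4, -0.7, -0.5]
grip_width: 23.9
finger_force: 59.3
```

>>> step_arm([
  {"tx":-0.015,"ty":-0.002,"tz":0,"rx":0,"ry":0,"rz":0.02,"claw":0.2},
  {"tx":-0.025,"ty":-0.0035,"tz":0,"rx":0,"ry":0,"rz":0.025,"claw":0.2},
  {"tx":-0.03,"ty":-0.0045,"tz":0,"rx":0,"ry":0,"rz":0.025,"claw":0.2},
  {"tx":-0.03,"ty":-0.0045,"tz":0,"rx":0,"ry":0,"rz":0.025,"claw":0.2},
  {"tx":-0.03,"ty":-0.0045,"tz":0,"rx":0,"ry":0,"rz":0.025,"claw":0.2},
])

```text
clock: 17.08
eef_pos: [497.2, 62.3, 160.3]
ee_rot: [[0.007, 1.0, -0.003], [1.0, -0.007, -0.0], [-0.0, -0.003, -1.0]]
contact_force: [0.1, -0.3, -1.6]
grip_width: 23.7
finger_force: 59.3
```

>>> step_arm([
  {"tx":-0.025,"ty":-0.0035,"tz":0,"rx":0,"ry":0,"rz":0.02,"claw":0.2},
  {"tx":-0.0175,"ty":-0.0025,"tz":-0.01,"rx":0,"ry":0,"rz":0.01,"claw":0.2},
  {"tx":0,"ty":0,"tz":-0.025,"rx":0,"ry":0,"rz":0,"claw":0.2},
  {"tx":0,"ty":0,"tz":-0.03,"rx":0,"ry":0,"rz":0,"claw":0.2},
  {"tx":0,"ty":0,"tz":-0.025,"rx":0,"ry":0,"rz":0,"claw":0.2},
])

```text
clock: 17.7
eef_pos: [455.1, 56.4, 69.7]
ee_rot: [[-0.022, 1.0, -0.003], [1.0, 0.022, -0.0], [-0.0, -0.003, -1.0]]
contact_force: [0.0, 0.1, -1.1]
grip_width: 24.1
finger_force: 59.3
```

>>> step_arm([
  {"tx":0,"ty":0,"tz":-0.015,"rx":0,"ry":0,"rz":0,"claw":0.2},
  {"tx":0,"ty":0,"tz":-0.007,"rx":0,"ry":0,"rz":0,"claw":0.2},
  {"tx":0,"ty":0,"tz":0,"rx":0,"ry":0,"rz":0,"claw":0.2},
  {"tx":0,"ty":0,"tz":0,"rx":0,"ry":0,"rz":0,"claw":0.2},
])

```text
clock: 18.2
eef_pos: [458.8, 56.7, 50.9]
ee_rot: [[-0.021, 1.0, 0.002], [1.0, 0.021, 0.0], [0.0, 0.002, -1.0]]
contact_force: [-0.1, -0.5, -1.4]
grip_width: 24.2
finger_force: 59.3
```

>>> step_arm([
  {"tx":0,"ty":0,"tz":-0.006,"rx":0,"ry":0,"rz":0,"claw":0.2},
  {"tx":0,"ty":0,"tz":-0.003,"rx":0,"ry":0,"rz":0,"claw":0.2},
  {"tx":0,"ty":0,"tz":-0.002,"rx":0,"ry":0,"rz":0,"claw":0.2},
  {"tx":0,"ty":0,"tz":0,"rx":0,"ry":0,"rz":0,"claw":0.2},
  {"tx":0,"ty":0,"tz":0,"rx":0,"ry":0,"rz":0,"claw":0.2},
])

```text
clock: 18.82
eef_pos: [457.9, 56.7, 39.0]
ee_rot: [[-0.021, 1.0, 0.0], [1.0, 0.021, -0.0], [-0.0, 0.0, -1.0]]
contact_force: [-0.4, 0.1, -1.6]
grip_width: 24.0
finger_force: 59.3
```

>>> step_arm([
  {"tx":0,"ty":0,"tz":-0.001,"rx":0,"ry":0,"rz":0,"claw":0.2},
  {"tx":0,"ty":0,"tz":-0.001,"rx":0,"ry":0,"rz":0,"claw":0.2},
  {"tx":0,"ty":0,"tz":0,"rx":0,"ry":0,"rz":0,"claw":0.2},
  {"tx":0,"ty":0,"tz":0,"rx":0,"ry":0,"rz":0,"claw":0.2},
])

```text
clock: 19.32
eef_pos: [457.9, 56.6, 37.0]
ee_rot: [[-0.021, 1.0, -0.0], [1.0, 0.021, -0.0], [-0.0, -0.0, -1.0]]
contact_force: [-0.4, -0.5, -1.5]
grip_width: 24.1
finger_force: 59.3
```

>>> step_arm([
  {"tx":0,"ty":0,"tz":-0.001,"rx":0,"ry":0,"rz":0,"claw":0.2},
  {"tx":0,"ty":0,"tz":0,"rx":0,"ry":0,"rz":0,"claw":0.2},
  {"tx":0,"ty":0,"tz":0,"rx":0,"ry":0,"rz":0,"claw":0.2},
])

```text
clock: 19.7
eef_pos: [458.1, 56.6, 36.2]
ee_rot: [[-0.021, 1.0, 0.0], [1.0, 0.021, -0.0], [-0.0, 0.0, -1.0]]
contact_force: [-1.7, -0.8, 1.7]
grip_width: 23.6
finger_force: 59.7
```

>>> step_arm([
  {"tx":0,"ty":0,"tz":-0.0005,"rx":0,"ry":0,"rz":0,"claw":0.2},
  {"tx":0,"ty":0,"tz":0,"rx":0,"ry":0,"rz":0,"claw":0.7},
  {"tx":0,"ty":0,"tz":0,"rx":0,"ry":0,"rz":0,"claw":0.7},
  {"tx":0,"ty":0,"tz":0,"rx":0,"ry":0,"rz":0,"claw":0.7},
  {"tx":0,"ty":0,"tz":0.01,"rx":0,"ry":0,"rz":0,"claw":0.7},
])

```text
clock: 20.32
eef_pos: [456.8, 56.6, 44.9]
ee_rot: [[-0.021, 1.0, -0.002], [1.0, 0.021, -0.0], [-0.0, -0.002, -1.0]]
contact_force: [1.3, -0.5, 1.2]
grip_width: 60.0
finger_force: 0.0
```

>>> step_arm([
  {"tx":0,"ty":0,"tz":0.02,"rx":0,"ry":0,"rz":0,"claw":0.7},
  {"tx":0,"ty":0,"tz":0.03,"rx":0,"ry":0,"rz":0,"claw":0.7},
  {"tx":0,"ty":0,"tz":0.03,"rx":0,"ry":0,"rz":0,"claw":0.7},
  {"tx":0,"ty":0,"tz":0.02,"rx":0,"ry":0,"rz":0,"claw":0.7},
  {"tx":0.02,"ty":-0.006,"tz":0,"rx":0,"ry":0,"rz":-0.02,"claw":0.7},
])

```text
clock: 20.95
eef_pos: [479.3, 51.0, 148.6]
ee_rot: [[-0.001, 1.0, 0.005], [1.0, 0.001, 0.0], [0.0, 0.005, -1.0]]
contact_force: [1.0, 0.6, 1.2]
grip_width: 59.9
finger_force: 0.0
```

>>> step_arm([
  {"tx":0.04,"ty":-0.0115,"tz":0,"rx":0,"ry":0,"rz":-0.035,"claw":0.7},
  {"tx":0.045,"ty":-0.0125,"tz":0,"rx":0,"ry":0,"rz":-0.04,"claw":0.7},
  {"tx":0.04,"ty":-0.0115,"tz":0,"rx":0,"ry":0,"rz":-0.035,"claw":0.7},
  {"tx":0.018,"ty":-0.0055,"tz":0,"rx":0,"ry":0,"rz":-0.02,"claw":0.7},
  {"tx":0,"ty":0,"tz":0,"rx":0,"ry":0,"rz":0,"claw":0.7},
])

```text
clock: 21.58
eef_pos: [622.0, 9.2, 145.8]
ee_rot: [[0.129, 0.992, 0.0], [0.992, -0.129, -0.0], [0.0, 0.0, -1.0]]
contact_force: [-0.6, 0.2, 0.3]
grip_width: 59.7
finger_force: 0.0
```

>>> step_arm([
  {"tx":0,"ty":0,"tz":0,"rx":0,"ry":0,"rz":0,"claw":0.7},
  {"tx":0,"ty":0,"tz":0,"rx":0,"ry":0,"rz":0,"claw":0.7},
  {"tx":0,"ty":0,"tz":0,"rx":0,"ry":0,"rz":0,"claw":0.7},
])

```text
clock: 21.95
eef_pos: [620.3, 10.0, 145.7]
ee_rot: [[0.128, 0.992, 0.0], [0.992, -0.128, 0.0], [0.0, 0.0, -1.0]]
contact_force: [-0.4, -0.6, 0.3]
grip_width: 59.8
finger_force: 0.0
```

Run:
```python
from h import *
wrist_blue([131])
a=ctrl.grab_frame('scene')['pixels'][50:230,220:460]
cv2.imwrite('pics/c7.png',cv2.resize(a,(720,540))[:,:,::-1])
```

```text
[132. 167.] [ 32  32 791] [(131, array([489.6,  58.4]))]
[319. 213.] [  52   56 2265] [(131, array([621.5,   7.2]))]
[168. 226.] [  43   45 1415] [(131, array([508.5,  10.3]))]
[319. 287.] [  36   40 1118] [(131, array([614. , -51.6]))]
tcp [620.3  10.  145.7]
```

View pics/c7.png

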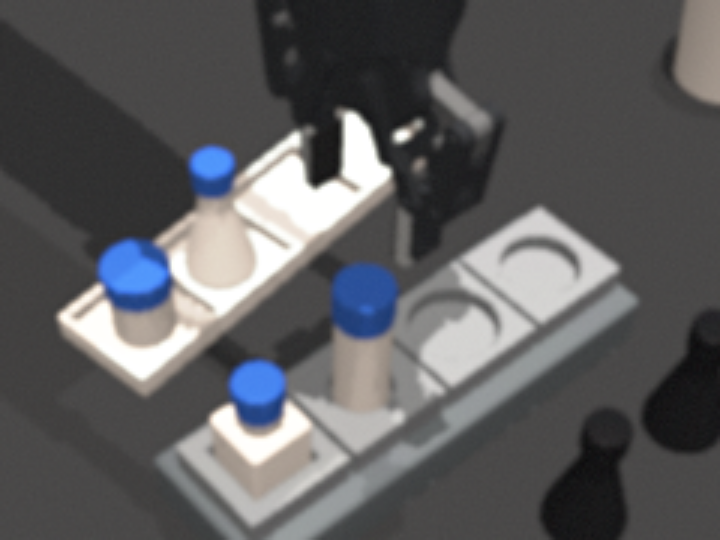

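The flask stands upright in the second compartment from the right, at (215,220). Next is the tall bottle, at (365,300).

>>> step_arm([
  {"tx":0.0005,"ty":-0.001,"tz":-0.02,"rx":0,"ry":0,"rz":0,"claw":0.7},
  {"tx":0,"ty":0,"tz":-0.025,"rx":0,"ry":0,"rz":0,"claw":0.7},
  {"tx":0,"ty":0,"tz":-0.015,"rx":0,"ry":0,"rz":0,"claw":0.7},
  {"tx":0,"ty":0,"tz":-0.007,"rx":0,"ry":0,"rz":0,"claw":0.7},
  {"tx":0,"ty":0,"tz":0,"rx":0,"ry":0,"rz":0,"claw":0.7},
])

```text
clock: 22.68
eef_pos: [621.0, 8.6, 77.8]
ee_rot: [[0.129, 0.992, -0.001], [0.992, -0.129, 0.0], [-0.0, -0.001, -1.0]]
contact_force: [0.0, 0.7, -0.4]
grip_width: 59.7
finger_force: 0.0
```

>>> step_arm([
  {"tx":0,"ty":0,"tz":0,"rx":0,"ry":0,"rz":0,"claw":0.3},
  {"tx":0,"ty":0,"tz":0,"rx":0,"ry":0,"rz":0,"claw":0.3},
  {"tx":0,"ty":0,"tz":0,"rx":0,"ry":0,"rz":0,"claw":0.3},
  {"tx":0,"ty":0,"tz":0,"rx":0,"ry":0,"rz":0,"claw":0.3},
  {"tx":0,"ty":0,"tz":0,"rx":0,"ry":0,"rz":0,"claw":0.3},
])

```text
clock: 23.3
eef_pos: [622.5, 8.6, 79.8]
ee_rot: [[0.129, 0.992, 0.002], [0.992, -0.129, -0.0], [0.0, 0.002, -1.0]]
contact_force: [-0.2, 1.2, 6.1]
grip_width: 32.6
finger_force: 59.8
```

>>> step_arm([
  {"tx":0,"ty":0,"tz":0.01,"rx":0,"ry":0,"rz":0,"claw":0.3},
  {"tx":0,"ty":0,"tz":0.02,"rx":0,"ry":0,"rz":0,"claw":0.3},
  {"tx":0,"ty":0,"tz":0.025,"rx":0,"ry":0,"rz":0,"claw":0.3},
  {"tx":0,"ty":0,"tz":0.02,"rx":0,"ry":0,"rz":0,"claw":0.3},
  {"tx":0,"ty":0,"tz":0.01,"rx":0,"ry":0,"rz":0,"claw":0.3},
])

```text
clock: 23.92
eef_pos: [622.4, 8.6, 165.8]
ee_rot: [[0.129, 0.992, 0.003], [0.992, -0.129, -0.0], [0.0, 0.003, -1.0]]
contact_force: [-0.7, 0.6, -1.5]
grip_width: 32.2
finger_force: 59.5
```

>>> step_arm([
  {"tx":-0.0145,"ty":0.0105,"tz":0,"rx":0,"ry":0,"rz":0.015,"claw":0.3},
  {"tx":-0.025,"ty":0.018,"tz":0,"rx":0,"ry":0,"rz":0.025,"claw":0.3},
  {"tx":-0.03,"ty":0.022,"tz":0,"rx":0,"ry":0,"rz":0.03,"claw":0.3},
  {"tx":-0.03,"ty":0.022,"tz":0,"rx":0,"ry":0,"rz":0.03,"claw":0.3},
  {"tx":-0.03,"ty":0.022,"tz":0,"rx":0,"ry":0,"rz":0.025,"claw":0.3},
])

```text
clock: 24.55
eef_pos: [488.7, 104.0, 161.8]
ee_rot: [[0.003, 1.0, -0.003], [1.0, -0.003, -0.0], [-0.0, -0.003, -1.0]]
contact_force: [-0.8, 0.9, -0.9]
grip_width: 32.2
finger_force: 59.7
```

>>> step_arm([
  {"tx":-0.02,"ty":0.015,"tz":0,"rx":0,"ry":0,"rz":0.015,"claw":0.3},
  {"tx":-0.015,"ty":0.011,"tz":0,"rx":0,"ry":0,"rz":0.01,"claw":0.3},
  {"tx":0,"ty":0,"tz":-0.02,"rx":0,"ry":0,"rz":0,"claw":0.3},
  {"tx":0,"ty":0,"tz":-0.03,"rx":0,"ry":0,"rz":0,"claw":0.3},
  {"tx":0,"ty":0,"tz":-0.03,"rx":0,"ry":0,"rz":0,"claw":0.3},
])

```text
clock: 25.18
eef_pos: [457.2, 129.4, 82.9]
ee_rot: [[-0.021, 1.0, 0.001], [1.0, 0.021, 0.0], [0.0, 0.001, -1.0]]
contact_force: [0.6, -0.7, -1.6]
grip_width: 31.9
finger_force: 59.6
```

>>> step_arm([
  {"tx":0,"ty":0,"tz":-0.02,"rx":0,"ry":0,"rz":0,"claw":0.3},
  {"tx":0,"ty":0,"tz":-0.01,"rx":0,"ry":0,"rz":0,"claw":0.3},
  {"tx":0,"ty":0,"tz":0,"rx":0,"ry":0,"rz":0,"claw":0.3},
  {"tx":0,"ty":0,"tz":0,"rx":0,"ry":0,"rz":0,"claw":0.3},
])

```text
clock: 25.68
eef_pos: [457.9, 129.4, 54.5]
ee_rot: [[-0.021, 1.0, 0.002], [1.0, 0.021, 0.0], [0.0, 0.002, -1.0]]
contact_force: [-0.2, -0.2, -0.3]
grip_width: 32.3
finger_force: 59.7
```

>>> step_arm([
  {"tx":0,"ty":0,"tz":-0.007,"rx":0,"ry":0,"rz":0,"claw":0.3},
  {"tx":0,"ty":0,"tz":-0.004,"rx":0,"ry":0,"rz":0,"claw":0.3},
  {"tx":0,"ty":0,"tz":-0.002,"rx":0,"ry":0,"rz":0,"claw":0.3},
  {"tx":0,"ty":0,"tz":0,"rx":0,"ry":0,"rz":0,"claw":0.3},
  {"tx":0,"ty":0,"tz":0,"rx":0,"ry":0,"rz":0,"claw":0.3},
])

```text
clock: 26.3
eef_pos: [457.0, 129.2, 40.6]
ee_rot: [[-0.021, 1.0, 0.0], [1.0, 0.021, 0.0], [0.0, 0.0, -1.0]]
contact_force: [0.4, 0.6, -0.8]
grip_width: 32.6
finger_force: 59.7
```

>>> step_arm([
  {"tx":0,"ty":0,"tz":-0.001,"rx":0,"ry":0,"rz":0,"claw":0.3},
  {"tx":0,"ty":0,"tz":0,"rx":0,"ry":0,"rz":0,"claw":0.3},
  {"tx":0,"ty":0,"tz":0,"rx":0,"ry":0,"rz":0,"claw":0.3},
])

```text
clock: 26.68
eef_pos: [456.9, 129.1, 39.5]
ee_rot: [[-0.021, 1.0, 0.0], [1.0, 0.021, 0.0], [0.0, 0.0, -1.0]]
contact_force: [-0.1, 0.6, -1.0]
grip_width: 32.1
finger_force: 59.7
```

>>> step_arm([
  {"tx":0,"ty":0,"tz":-0.001,"rx":0,"ry":0,"rz":0,"claw":0.3},
  {"tx":0,"ty":0,"tz":0,"rx":0,"ry":0,"rz":0,"claw":0.3},
  {"tx":0,"ty":0,"tz":0,"rx":0,"ry":0,"rz":0,"claw":0.3},
])

```text
clock: 27.05
eef_pos: [456.9, 129.2, 38.5]
ee_rot: [[-0.021, 1.0, -0.0], [1.0, 0.021, -0.0], [-0.0, -0.0, -1.0]]
contact_force: [-0.1, -0.5, -0.3]
grip_width: 32.4
finger_force: 59.7
```

>>> step_arm([
  {"tx":0,"ty":0,"tz":-0.001,"rx":0,"ry":0,"rz":0,"claw":0.3},
  {"tx":0,"ty":0,"tz":0,"rx":0,"ry":0,"rz":0,"claw":0.3},
  {"tx":0,"ty":0,"tz":0,"rx":0,"ry":0,"rz":0,"claw":0.3},
])

```text
clock: 27.42
eef_pos: [457.1, 129.2, 37.9]
ee_rot: [[-0.021, 1.0, 0.0], [1.0, 0.021, 0.0], [0.0, 0.0, -1.0]]
contact_force: [-1.4, 0.2, 3.3]
grip_width: 31.9
finger_force: 60.0
```

>>> step_arm([
  {"tx":0,"ty":0,"tz":0,"rx":0,"ry":0,"rz":0,"claw":0.7},
  {"tx":0,"ty":0,"tz":0,"rx":0,"ry":0,"rz":0,"claw":0.7},
  {"tx":0,"ty":0,"tz":0,"rx":0,"ry":0,"rz":0,"claw":0.7},
  {"tx":0,"ty":0,"tz":0.01,"rx":0,"ry":0,"rz":0,"claw":0.7},
  {"tx":0,"ty":0,"tz":0.02,"rx":0,"ry":0,"rz":0,"claw":0.7},
])

```text
clock: 28.05
eef_pos: [456.0, 128.9, 67.4]
ee_rot: [[-0.021, 1.0, -0.002], [1.0, 0.021, -0.0], [-0.0, -0.002, -1.0]]
contact_force: [0.3, -0.4, -0.6]
grip_width: 59.4
finger_force: 0.0
```

>>> step_arm([
  {"tx":0,"ty":0,"tz":0.03,"rx":0,"ry":0,"rz":0,"claw":0.7},
  {"tx":0,"ty":0,"tz":0.03,"rx":0,"ry":0,"rz":0,"claw":0.7},
  {"tx":0,"ty":0,"tz":0.02,"rx":0,"ry":0,"rz":0,"claw":0.7},
  {"tx":0.015,"ty":-0.019,"tz":0,"rx":0,"ry":0,"rz":-0.015,"claw":0.7},
  {"tx":0.03,"ty":-0.037,"tz":0,"rx":0,"ry":0,"rz":-0.03,"claw":0.7},
])

```text
clock: 28.68
eef_pos: [502.4, 73.7, 149.0]
ee_rot: [[0.022, 1.0, 0.002], [1.0, -0.022, 0.001], [0.001, 0.002, -1.0]]
contact_force: [0.0, 0.4, 0.5]
grip_width: 59.5
finger_force: 0.0
```

>>> step_arm([
  {"tx":0.035,"ty":-0.043,"tz":0,"rx":0,"ry":0,"rz":-0.035,"claw":0.7},
  {"tx":0.035,"ty":-0.043,"tz":0,"rx":0,"ry":0,"rz":-0.035,"claw":0.7},
  {"tx":0.025,"ty":-0.031,"tz":0,"rx":0,"ry":0,"rz":-0.025,"claw":0.7},
  {"tx":0.015,"ty":-0.0185,"tz":0,"rx":0,"ry":0,"rz":-0.01,"claw":0.7},
  {"tx":0,"ty":0,"tz":0,"rx":0,"ry":0,"rz":0,"claw":0.7},
])

```text
clock: 29.3
eef_pos: [612.5, -63.2, 147.6]
ee_rot: [[0.13, 0.992, -0.0], [0.992, -0.13, 0.0], [0.0, -0.0, -1.0]]
contact_force: [-0.7, 0.5, -0.1]
grip_width: 60.0
finger_force: 0.0
```

>>> step_arm([
  {"tx":0,"ty":0,"tz":-0.015,"rx":0,"ry":0,"rz":0,"claw":0.7},
  {"tx":0,"ty":0,"tz":0,"rx":0,"ry":0,"rz":0,"claw":0.7},
  {"tx":0,"ty":0,"tz":0,"rx":0,"ry":0,"rz":0,"claw":0.7},
  {"tx":0,"ty":0,"tz":0,"rx":0,"ry":0,"rz":0,"claw":0.7},
])

```text
clock: 29.8
eef_pos: [611.9, -61.8, 132.8]
ee_rot: [[0.128, 0.992, 0.0], [0.992, -0.128, -0.0], [0.0, 0.0, -1.0]]
contact_force: [0.1, -0.7, 0.1]
grip_width: 59.8
finger_force: 0.0
```

Run:
```python
from h import *
wrist_blue([112])
a=ctrl.grab_frame('scene')['pixels'][50:230,220:460]
cv2.imwrite('pics/c8.png',cv2.resize(a,(720,540))[:,:,::-1])
```

```text
[108.  12.] [ 44  28 997] [(112, array([472.7, 111.5]))]
[118.  87.] [ 35  32 881] [(112, array([476.3,  48.4]))]
[152. 160.] [  46   48 1706] [(112, array([496.5, -11.7]))]
[318. 210.] [  41   46 1473] [(112, array([612.3, -64.2]))]
tcp [611.9 -61.8 132.8]
```

View pics/c8.png

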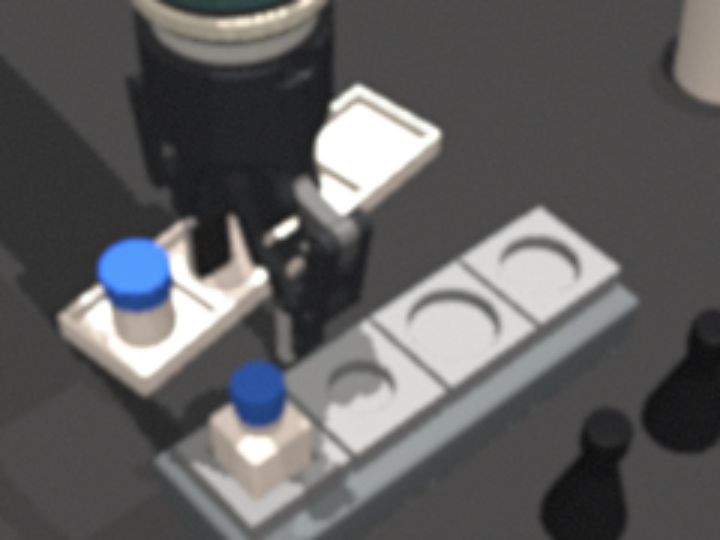

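The gripper is over the square bottle, whose cap is at (258,390). The jar is in place, and the wrist view still finds the tall bottle's and flask's caps.

>>> step_arm([
  {"tx":0,"ty":-0.001,"tz":-0.02,"rx":0,"ry":0,"rz":0,"claw":0.7},
  {"tx":0,"ty":0,"tz":-0.025,"rx":0,"ry":0,"rz":0,"claw":0.7},
  {"tx":0,"ty":0,"tz":-0.017,"rx":0,"ry":0,"rz":0,"claw":0.7},
  {"tx":0,"ty":0,"tz":-0.008,"rx":0,"ry":0,"rz":0,"claw":0.7},
  {"tx":0,"ty":0,"tz":0,"rx":0,"ry":0,"rz":0,"claw":0.7},
])

```text
clock: 30.52
eef_pos: [611.3, -63.3, 61.6]
ee_rot: [[0.129, 0.992, -0.001], [0.992, -0.129, 0.0], [0.0, -0.002, -1.0]]
contact_force: [-0.0, -0.1, 0.5]
grip_width: 60.2
finger_force: 0.0
```

>>> step_arm([
  {"tx":0,"ty":0,"tz":0,"rx":0,"ry":0,"rz":0,"claw":0.22},
  {"tx":0,"ty":0,"tz":0,"rx":0,"ry":0,"rz":0,"claw":0.22},
  {"tx":0,"ty":0,"tz":0,"rx":0,"ry":0,"rz":0,"claw":0.22},
  {"tx":0,"ty":0,"tz":0,"rx":0,"ry":0,"rz":0,"claw":0.22},
  {"tx":0,"ty":0,"tz":0,"rx":0,"ry":0,"rz":0,"claw":0.22},
])

```text
clock: 31.15
eef_pos: [613.0, -63.5, 63.9]
ee_rot: [[0.129, 0.992, 0.002], [0.992, -0.129, -0.0], [-0.0, 0.002, -1.0]]
contact_force: [-0.8, 0.9, 5.9]
grip_width: 26.0
finger_force: 59.3
```

>>> step_arm([
  {"tx":0,"ty":0,"tz":0.01,"rx":0,"ry":0,"rz":0,"claw":0.22},
  {"tx":0,"ty":0,"tz":0.02,"rx":0,"ry":0,"rz":0,"claw":0.22},
  {"tx":0,"ty":0,"tz":0.03,"rx":0,"ry":0,"rz":0,"claw":0.22},
  {"tx":0,"ty":0,"tz":0.025,"rx":0,"ry":0,"rz":0,"claw":0.22},
  {"tx":0,"ty":0,"tz":0.01,"rx":0,"ry":0,"rz":0,"claw":0.22},
])

```text
clock: 31.78
eef_pos: [613.2, -63.5, 160.6]
ee_rot: [[0.129, 0.992, 0.004], [0.992, -0.129, -0.001], [-0.0, 0.004, -1.0]]
contact_force: [-0.1, -0.9, -0.9]
grip_width: 25.9
finger_force: 59.6
```

>>> step_arm([
  {"tx":-0.01,"ty":0.017,"tz":0,"rx":0,"ry":0,"rz":0.01,"claw":0.22},
  {"tx":-0.015,"ty":0.0255,"tz":0,"rx":0,"ry":0,"rz":0.015,"claw":0.22},
  {"tx":-0.02,"ty":0.034,"tz":0,"rx":0,"ry":0,"rz":0.02,"claw":0.22},
  {"tx":-0.02,"ty":0.034,"tz":0,"rx":0,"ry":0,"rz":0.02,"claw":0.22},
  {"tx":-0.02,"ty":0.034,"tz":0,"rx":0,"ry":0,"rz":0.02,"claw":0.22},
])

```text
clock: 32.4
eef_pos: [523.8, 82.9, 155.6]
ee_rot: [[0.043, 0.999, -0.004], [0.999, -0.043, 0.0], [0.0, -0.004, -1.0]]
contact_force: [0.2, 0.6, -0.8]
grip_width: 25.6
finger_force: 59.6
```

>>> step_arm([
  {"tx":-0.02,"ty":0.034,"tz":0,"rx":0,"ry":0,"rz":0.02,"claw":0.22},
  {"tx":-0.02,"ty":0.034,"tz":0,"rx":0,"ry":0,"rz":0.02,"claw":0.22},
  {"tx":-0.0165,"ty":0.027,"tz":0,"rx":0,"ry":0,"rz":0.015,"claw":0.22},
  {"tx":-0.015,"ty":0.025,"tz":0,"rx":0,"ry":0,"rz":0.01,"claw":0.22},
  {"tx":0,"ty":0,"tz":-0.01,"rx":0,"ry":0,"rz":0,"claw":0.22},
])

```text
clock: 33.02
eef_pos: [453.2, 202.8, 146.5]
ee_rot: [[-0.025, 1.0, -0.001], [1.0, 0.025, 0.0], [0.0, -0.001, -1.0]]
contact_force: [0.1, -0.3, -1.2]
grip_width: 25.9
finger_force: 59.6
```

>>> step_arm([
  {"tx":0,"ty":0,"tz":-0.02,"rx":0,"ry":0,"rz":0,"claw":0.22},
  {"tx":0,"ty":0,"tz":-0.03,"rx":0,"ry":0,"rz":0,"claw":0.22},
  {"tx":0,"ty":0,"tz":-0.03,"rx":0,"ry":0,"rz":0,"claw":0.22},
  {"tx":0,"ty":0,"tz":-0.02,"rx":0,"ry":0,"rz":0,"claw":0.22},
  {"tx":0,"ty":0,"tz":0,"rx":0,"ry":0,"rz":0,"claw":0.22},
])

```text
clock: 33.65
eef_pos: [452.1, 199.5, 44.2]
ee_rot: [[-0.021, 1.0, -0.007], [1.0, 0.021, -0.003], [-0.003, -0.007, -1.0]]
contact_force: [-0.9, 0.2, -0.3]
grip_width: 26.1
finger_force: 59.6
```

>>> step_arm([
  {"tx":0,"ty":0,"tz":0,"rx":0,"ry":0,"rz":0,"claw":0.22},
  {"tx":0,"ty":0,"tz":0,"rx":0,"ry":0,"rz":0,"claw":0.22},
])

```text
clock: 33.9
eef_pos: [456.4, 201.4, 48.6]
ee_rot: [[-0.021, 1.0, 0.002], [1.0, 0.021, 0.001], [0.001, 0.002, -1.0]]
contact_force: [0.3, 0.6, -0.5]
grip_width: 25.9
finger_force: 59.6
```

>>> step_arm([
  {"tx":0,"ty":0,"tz":-0.01,"rx":0,"ry":0,"rz":0,"claw":0.22},
  {"tx":0,"ty":0,"tz":-0.008,"rx":0,"ry":0,"rz":0,"claw":0.22},
  {"tx":0,"ty":0,"tz":-0.004,"rx":0,"ry":0,"rz":0,"claw":0.22},
  {"tx":0,"ty":0,"tz":0,"rx":0,"ry":0,"rz":0,"claw":0.22},
  {"tx":0,"ty":0,"tz":0,"rx":0,"ry":0,"rz":0,"claw":0.22},
])

```text
clock: 34.52
eef_pos: [455.5, 201.2, 25.5]
ee_rot: [[-0.021, 1.0, 0.0], [1.0, 0.021, 0.0], [0.0, 0.0, -1.0]]
contact_force: [0.5, -0.2, -1.4]
grip_width: 26.1
finger_force: 59.6
```

>>> step_arm([
  {"tx":0,"ty":0,"tz":-0.001,"rx":0,"ry":0,"rz":0,"claw":0.22},
  {"tx":0,"ty":0,"tz":-0.001,"rx":0,"ry":0,"rz":0,"claw":0.22},
  {"tx":0,"ty":0,"tz":0,"rx":0,"ry":0,"rz":0,"claw":0.22},
  {"tx":0,"ty":0,"tz":0,"rx":0,"ry":0,"rz":0,"claw":0.22},
])

```text
clock: 35.02
eef_pos: [455.4, 201.1, 23.5]
ee_rot: [[-0.021, 1.0, 0.0], [1.0, 0.021, 0.0], [0.0, 0.0, -1.0]]
contact_force: [0.2, -0.7, -1.4]
grip_width: 25.9
finger_force: 59.6
```

>>> step_arm([
  {"tx":0,"ty":0,"tz":-0.001,"rx":0,"ry":0,"rz":0,"claw":0.22},
  {"tx":0,"ty":0,"tz":0,"rx":0,"ry":0,"rz":0,"claw":0.22},
  {"tx":0,"ty":0,"tz":0,"rx":0,"ry":0,"rz":0,"claw":0.22},
])

```text
clock: 35.4
eef_pos: [455.3, 201.1, 22.4]
ee_rot: [[-0.021, 1.0, -0.0], [1.0, 0.021, -0.0], [-0.0, -0.0, -1.0]]
contact_force: [0.6, 1.0, -1.4]
grip_width: 25.8
finger_force: 59.6
```

>>> step_arm([
  {"tx":0,"ty":0,"tz":-0.001,"rx":0,"ry":0,"rz":0,"claw":0.22},
  {"tx":0,"ty":0,"tz":0,"rx":0,"ry":0,"rz":0,"claw":0.22},
  {"tx":0,"ty":0,"tz":0,"rx":0,"ry":0,"rz":0,"claw":0.22},
])

```text
clock: 35.78
eef_pos: [455.5, 201.3, 21.9]
ee_rot: [[-0.021, 1.0, 0.0], [1.0, 0.021, 0.0], [0.0, 0.0, -1.0]]
contact_force: [-1.5, 0.0, 4.0]
grip_width: 25.9
finger_force: 60.1
```

Contact came at 21.9, as predicted. I'm releasing it and backing off upward, then clear of the rack.

>>> step_arm([
  {"tx":0,"ty":0,"tz":0,"rx":0,"ry":0,"rz":0,"claw":0.7},
  {"tx":0,"ty":0,"tz":0,"rx":0,"ry":0,"rz":0,"claw":0.7},
  {"tx":0,"ty":0,"tz":0,"rx":0,"ry":0,"rz":0,"claw":0.7},
  {"tx":0,"ty":0,"tz":0.01,"rx":0,"ry":0,"rz":0,"claw":0.7},
  {"tx":0,"ty":0,"tz":0.02,"rx":0,"ry":0,"rz":0,"claw":0.7},
])

```text
clock: 36.4
eef_pos: [454.5, 200.8, 51.4]
ee_rot: [[-0.021, 1.0, -0.002], [1.0, 0.021, -0.001], [-0.001, -0.002, -1.0]]
contact_force: [0.2, -0.0, 0.3]
grip_width: 60.1
finger_force: 0.0
```

>>> step_arm([
  {"tx":0,"ty":0,"tz":0.03,"rx":0,"ry":0,"rz":0,"claw":0.7},
  {"tx":0,"ty":0,"tz":0.03,"rx":0,"ry":0,"rz":0,"claw":0.7},
  {"tx":0,"ty":0,"tz":0.03,"rx":0,"ry":0,"rz":0,"claw":0.7},
  {"tx":0,"ty":0,"tz":0.02,"rx":0,"ry":0,"rz":0,"claw":0.7},
  {"tx":0,"ty":0.02,"tz":0,"rx":0,"ry":0,"rz":0,"claw":0.7},
])

```text
clock: 37.02
eef_pos: [457.2, 221.7, 164.4]
ee_rot: [[-0.019, 1.0, 0.005], [1.0, 0.019, 0.002], [0.002, 0.005, -1.0]]
contact_force: [-0.4, 0.7, 0.2]
grip_width: 59.6
finger_force: 0.0
```

>>> step_arm([
  {"tx":0,"ty":0.03,"tz":0,"rx":0,"ry":0,"rz":0,"claw":0.7},
  {"tx":0,"ty":0.03,"tz":0,"rx":0,"ry":0,"rz":0,"claw":0.7},
  {"tx":0,"ty":0.03,"tz":0,"rx":0,"ry":0,"rz":0,"claw":0.7},
  {"tx":0,"ty":0,"tz":0,"rx":0,"ry":0,"rz":0,"claw":0.7},
  {"tx":0,"ty":0,"tz":0,"rx":0,"ry":0,"rz":0,"claw":0.7},
])

```text
clock: 37.65
eef_pos: [454.6, 311.0, 160.5]
ee_rot: [[-0.022, 1.0, -0.001], [1.0, 0.022, -0.001], [-0.001, -0.001, -1.0]]
contact_force: [0.2, -0.3, -0.8]
grip_width: 60.3
finger_force: 0.0
```

Run:
```python
from h import *
a=ctrl.grab_frame('scene')['pixels'][50:250,220:460];b=ctrl.grab_frame('top')['pixels'][150:350,140:380]
cv2.imwrite('pics/c9.png',np.hstack([cv2.resize(x,(400,400)) for x in(a,b)])[:,:,::-1])
```

```text
(no output)
```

View pics/c9.png

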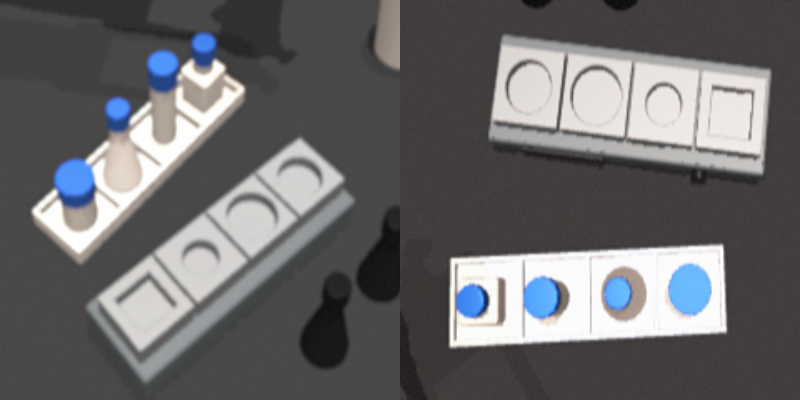

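All four stand upright in their compartments. The top view, from the left, shows square (475,300), tall (543,297), flask (620,295) and jar (690,290), which is the reverse of the block order.

```bash
python3 -c "
from workcell import ctrl
print(ctrl.sign_off())"
```

```text
the job is handed in; nothing more can be done
None
```

All four vessels now stand upright in the white rack in reverse order (from the robot's left: square, tall, flask, jar), each set down gently, and the job was handed in at about 38 s with the gripper clear; sign-off returned no verdict.

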